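Close up the row of sample jars on the analyser's shelf

TASK

Put the red-capped jar on the sample shelf with the other three, between the end stop and the blue bookend, and push all four jars back until they touch the back rail, in one straight row in any order. Then slide the bookend up so that the jars stand upright shoulder to shoulder, with no gaps, from the fixed end stop to the bookend. Do not tip a jar over, and leave the beaker, the flat tin and the amber bottle where they stand.

Things in the scene. Friction and masses are not known exactly. Their poses are not given: they have to be found in the camera images.
- shelf: low white shelf fixed to the bench, slightly turned, open in front. Origin on the bench (z=0) below the board; x away from the robot, y left, z up. Board top 50 mm up, x -75 to +75, y -225 to +160 mm. Pale metal back rail along the whole board, 30 mm tall, front face at x=+60. Fixed metal end stop on the left, 36 mm tall, inner face at y=+140, x -20 to +70
- bookend (a joint): sliding blue bookend at the shelf's right: plate 12 mm thick, 76 mm deep (shelf x -20 to +56 mm), top 42 mm above the board, with a push block on its outer side; runs on the rail. Value in m: at 0 its inner face is at shelf y=-160 mm; grows as it slides left (+y) to at most 0.14; stays where left, about 2 N to slide. Touches a closed row of four jars at 0.124
- bookend_push (a point): middle of the outer (right-hand, -y) face of the bookend's push block, 22 mm above the board and 40 mm to the right of the bookend's inner face; the block is 40 mm wide along shelf x, 28 mm along y, its top 38 mm above the board; pushed here towards shelf +y, the bookend slides left
- jar_white: sample jar with a white screw cap, see-through with blue pellets; closed, upright round cylinder 44 mm in diameter, 52 mm tall (cap: the top 14 mm, 41 mm in diameter), about 120 g; origin at the centre of its underside, z up the jar. Starts on the shelf.
- jar_green: sample jar with a green screw cap, see-through with grey pellets; closed, upright round cylinder 44 mm in diameter, 52 mm tall (cap: the top 14 mm, 41 mm in diameter), about 120 g; origin at the centre of its underside, z up the jar. Starts on the shelf.
- jar_black: sample jar with a black screw cap, see-through with yellow pellets; closed, upright round cylinder 44 mm in diameter, 52 mm tall (cap: the top 14 mm, 41 mm in diameter), about 120 g; origin at the centre of its underside, z up the jar. Starts on the shelf.
- jar_red: sample jar with a red screw cap, see-through with brown-red pellets; closed, upright round cylinder 44 mm in diameter, 52 mm tall (cap: the top 14 mm, 41 mm in diameter), about 120 g; origin at the centre of its underside, z up the jar. Starts on the bench in front of the shelf, on the left or the right.
- beaker: bystander: white open ceramic beaker 56 mm in diameter, 70 mm tall, on the bench in front of the shelf; origin at the centre of its underside
- pan_tin: bystander: flat round metal tin 61 mm in diameter, 24 mm tall, on the bench in front of the shelf; origin at the centre of its underside
- bottle: bystander: amber bottle with black cap, 56 mm in diameter, 100 mm tall, on the bench left of the shelf; origin at the centre of its underside

How it is judged:
At the end, for the whole second after the job is handed in: All four jars stand upright (within 0.08 rad) and at rest on the shelf board, each within 5 mm of touching the back rail, in one row between the end stop and the bookend, and the bookend has been slid up until no more than 6 mm of gaps in all are left in the row (joint above 0.118) (x of jar_white in the frame of shelf between 0.033 and 0.042 m and y of jar_white in the frame of shelf between -0.024 and 0.122 m and z of jar_white in the frame of shelf between 0.046 and 0.054 m and angle between each of jar_white, jar_green, jar_black, jar_red's own z axis and vertical below 0.08 rad and linear speed of each of jar_white, jar_green, jar_black, jar_red below 0.02 m/s and x of jar_green in the frame of shelf between 0.033 and 0.042 m and y of jar_green in the frame of shelf between -0.024 and 0.122 m and z of jar_green in the frame of shelf between 0.046 and 0.054 m and x of jar_black in the frame of shelf between 0.033 and 0.042 m and y of jar_black in the frame of shelf between -0.024 and 0.122 m and z of jar_black in the frame of shelf between 0.046 and 0.054 m and x of jar_red in the frame of shelf between 0.033 and 0.042 m and y of jar_red in the frame of shelf between -0.024 and 0.122 m and z of jar_red in the frame of shelf between 0.046 and 0.054 m and value of joint bookend above 0.118 m).
It fails at once if a jar is tipped over (more than 0.5 rad) (angle between any of jar_white, jar_green, jar_black, jar_red's own z axis and vertical above 0.5 rad).
It fails at once if the beaker, the tin or the bottle is moved more than 20 mm or tipped over (distance of any of beaker, pan_tin, bottle from where it was at the start of the episode above 0.02 m or angle between any of beaker, pan_tin, bottle's own z axis and vertical above 0.5 rad).
It also fails if it takes over 67 s, if anything falls off the work surface, if the arm or the gripper's body presses on something with over 40 N, if the wrist force passes 120 N, or if a joint passes its speed limit or range.

ROBOT

A 7-joint arm with a two-finger parallel gripper is mounted at the origin on the work surface. World frame = base frame: x ahead of the robot, y to its left, z up, the work surface at z = 0. Lengths are in m, angles in rad, forces in N, time in s.
With the tool pointing down it reaches from about 0.4 to 0.85 m from the base axis. Payload 4.5 kg.
Tool frame: the origin (TCP) lies at the very end of the fingers, on their centre line; the grasp point (between the pads) lies 19 mm behind it; z points along the fingers, y is the line along which they close (so a half turn about z gives the same grasp; the last joint's range is limited). The gripper opens to 88 mm and grips with 3 to 60 N. Pads are 18 mm wide; open, the fingers measure 123 mm over their backs; the gripper's body (75 mm by 187 mm) begins 45 mm behind the grasp point.
Start: joints at [-1.146, 0.689, -0.195, 1.565, 0.157, 0.902, -0.215], TCP at [0.238, 0.578, 0.239] pointing down, gripper open.
Joint ranges: [-3.01, 3.01], [-0.46, 2.08], [-1.47, 1.51], [0.13, 2.56], [-1, 4.14], [0.04, 2.09], [-2.66, 2.66]. Speed limits (rad/s): [2.57, 2.57, 3.14, 3.14, 3.14, 3.14, 3.14].

INTERFACE

Orientations are given as a unit quaternion [x, y, z, w].
In Python, from plant import r gives the robot as it stands. The module is installed in compiled form; this text tells all that it offers.
- The arm moves only by the shell command python3 -m pendant 'ROWS' [FORCE]. ROWS is JSON, one flat list of numbers, 7 for each row, row after row: the opening, from 0 (shut) to 1 (fully open), then the shift along the tool's x, y, z scaled (see below), then the turn, a rotation vector about the tool's x, y, z scaled (see below). A call has 1 to 12 rows; each row is the pose to reach, as a shift and turn from the pose commanded when the call began, along the tool's axes at that moment; what a row does not reach only later rows make up. The controller multiplies each number of a shift by 0.15 m and each number of a turn by pi/2 rad. A row lasts 1/10 s, in which the tool goes at most 50 mm and 8.59 degrees, less where a joint would pass 70% of its speed; a pose out of reach is approached as far as the arm can. A call with a number of a shift or a turn outside -1 to 1 is refused whole. A call with a gripper value outside its range is refused whole. The fingers move at their own pace and stop on an object; FORCE is the grip in N (left out, the last holds). Time passes only in rows, so rows that repeat a pose let the fingers close. It gives the time, the measured TCP pose, the force, the opening and the grip force at its end, in the units of the state.
- r.get_state(): the state, without advancing time (a new reading comes with each control period).
- r.snapshot(name): name is "scene" or "top" or "wrist"; returns a dict with "img" (480x640x3 uint8, red, green, blue), "mtx" (3x3 intrinsics, pixels), "cam_to_world" (4x4, takes a point from camera to world coordinates). Camera axes: x right, y up, looking along -z (the intrinsics and any distortion apply to the point x, -y, -z); pixel columns grow to the right and rows downward; lengths in m; the calibration is good to about 2 mm. A picture is of the moment at which its call begins. There is no depth.
- r.finish_job(): hands the job in; it is judged then, once.
The state is a dict: "clock": time; "q": joint angles; "qd": joint speeds; "joint_torque": joint torques, N m; "tool_pos": TCP position; "eef_rot": TCP orientation; "contact_force": force on the tool from outside, world axes, zero at the start; "moment": the same for the moment, N m; "opening": opening from 0.0 (shut) to 1.0 (fully open); "finger_force": force on a finger pad.
Only numpy, scipy, OpenCV 4.12 (cv2) and the standard library are available. Lean on these libraries where they do the work, as an engineer would, in place of code of your own. Each camera call takes 0.05 s, during which the arm holds its last target. There are 200 camera calls.

## Working session

There is one attempt and no reset: what is moved stays moved. The work goes in short steps, Python scripts to look and compute and a shell command to move; the robot and the scene stay as the last step left them, time stands still between calls to the robot, and variables do not carry over. Pictures are saved under pics/ and viewed, at most 10 in all, crops included, and the job is handed in when it is done.

```bash
mkdir -p pics; cat > h.py <<'E'
import numpy as np,cv2,json
from plant import r
from scipy.spatial.transform import Rotation as R
def snap(n,name):
    s=r.snapshot(n); cv2.imwrite(f'pics/{name}.png',s['img'][:,:,::-1])
    json.dump({'K':np.array(s['mtx']).tolist(),'T':np.array(s['cam_to_world']).tolist()},open(f'pics/{name}.json','w')); return s
def cam(name):
    d=json.load(open(f'pics/{name}.json')); return np.array(d['K']),np.array(d['T'])
def ray(name,u,v):
    K,T=cam(name); a=np.linalg.inv(K)@[u,v,1]; d=T[:3,:3]@[a[0],-a[1],-a[2]]; return T[:3,3],d/np.linalg.norm(d)
def atz(name,u,v,z):
    o,d=ray(name,u,v); return o+d*(z-o[2])/d[2]
def tri(*obs):
    A=0;b=0
    for n,u,v in obs:
        o,d=ray(n,u,v);P=np.eye(3)-np.outer(d,d);A=A+P;b=b+P@o
    return np.linalg.solve(A,b)
def proj(name,p):
    K,T=cam(name); c=T[:3,:3].T@(np.array(p)-T[:3,3]); w=K@[c[0],-c[1],-c[2]]; return w[:2]/w[2]
E
python3 - <<'E'
from h import *
for n in('scene','top'):
    s=snap(n,n+'0'); print(n,np.round(s['cam_to_world'],3).tolist(),np.round(s['mtx'],1).tolist(),[k for k in s])
st=r.get_state();print(st)
E
```

```text
scene [[0.439, -0.761, 0.477, 1.025], [0.898, 0.377, -0.226, -0.193], [-0.007, 0.528, 0.849, 0.956], [0.0, 0.0, 0.0, 1.0]] [[600.8, 0.0, 322.1], [0.0, 600.8, 241.5], [0.0, 0.0, 1.0]] ['img', 'mtx', 'cam_to_world']
top [[-0.017, 0.999, -0.048, 0.461], [-1.0, -0.016, 0.009, 0.048], [0.008, 0.048, 0.999, 1.345], [0.0, 0.0, 0.0, 1.0]] [[604.3, 0.0, 321.7], [0.0, 604.3, 251.2], [0.0, 0.0, 1.0]] ['img', 'mtx', 'cam_to_world']
{'clock': 0.1, 'q': array([-1.14618352,  0.68984016, -0.19452368,  1.5661839 ,  0.15728257,
        0.90246544, -0.215098  ]), 'qd': array([ 0.00023203, -0.00052612,  0.00193204, -0.0039023 ,  0.00078418,
       -0.00081698, -0.00113322]), 'joint_torque': array([-3.32246724e-03, -5.28496671e+01, -1.27166290e+00, -1.53836381e+01,
       -5.25971653e-02,  2.02323143e-03,  3.15763202e-05]), 'tool_pos': array([0.23791942, 0.57737834, 0.23804268]), 'eef_rot': array([ 1.94134087e-01,  9.80974713e-01, -7.47795021e-04, -1.00290155e-04]), 'contact_force': array([ 0.12545578, -0.14462453,  0.29738125]), 'moment': array([ 0.04870428, -0.0382669 ,  0.00631254]), 'finger_force': 0.0, 'opening': 0.9987499623491561}
```

View pics/top0.png

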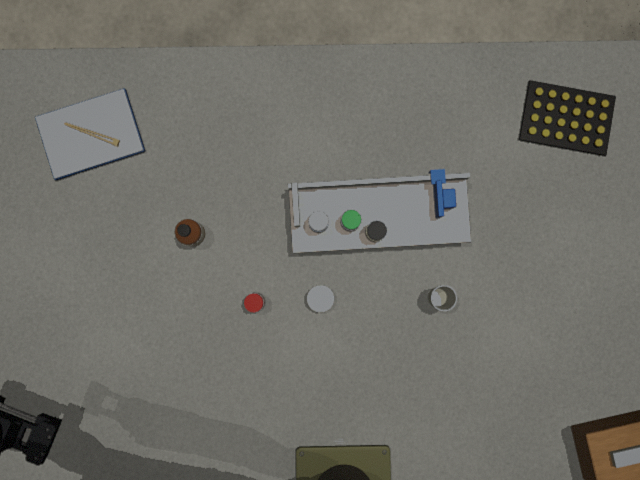

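View pics/scene0.png

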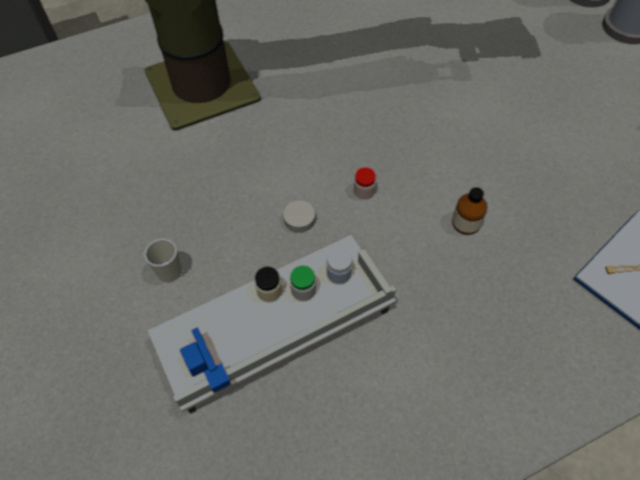

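The top view shows the red jar at (254,302), left of the tin (320,299). The shelf jars are white (318,221), green (351,219) and black (376,230), with the bookend at (440,195), the beaker at (443,298) and the bottle at (188,232). I'll enlarge both views.

```bash
python3 - <<'E'
import cv2
a=cv2.imread('pics/top0.png')[165:315,235:475]; b=cv2.imread('pics/scene0.png')[160:410,145:405]
cv2.imwrite('pics/c1.png',cv2.resize(a,None,fx=3.3,fy=3.3,interpolation=cv2.INTER_CUBIC))
cv2.imwrite('pics/c2.png',cv2.resize(b,None,fx=2.4,fy=2.4,interpolation=cv2.INTER_CUBIC))
E
```

```text
(no output)
```

View pics/c1.png

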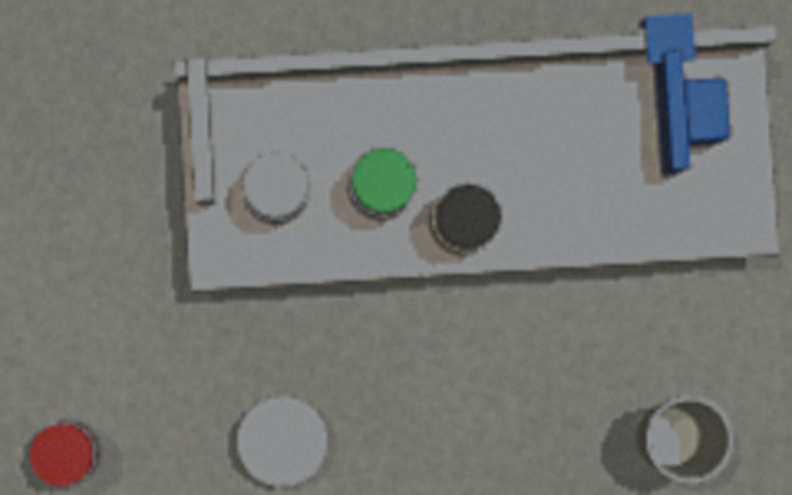

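View pics/c2.png

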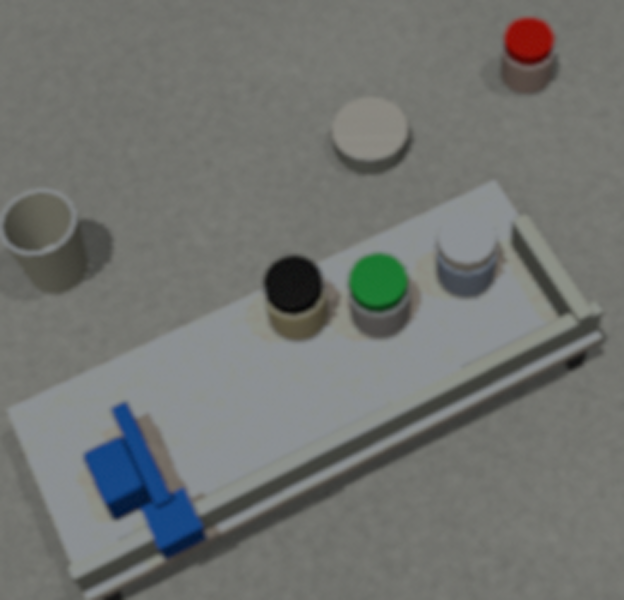

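```bash
cat > m.py <<'E'
from h import *
t=lambda u,v:('top0',(u+.5)/3.3-.5+235,(v+.5)/3.3-.5+165)
s=lambda u,v:('scene0',(u+.5)/2.4-.5+145,(v+.5)/2.4-.5+160)
P={}
for n,a,b in [('white',(276,186),(468,240)),('green',(384,180),(379,281)),('black',(468,217),(294,285)),('red',(62,455),(529,40)),
 ('FL',(192,290),(496,181)),('FR',(777,254),(9,411)),('tin',(283,441),(370,129)),('beaker',(690,440),(40,221))]:
    P[n]=tri(t(*a),s(*b)); z={'F':.05,'t':.024,'b':.102}.get(n[0],.102)
    if n=='red':z=.052
    if n=='beaker':z=.07
    print(n,P[n].round(4),'top@z',atz(*t(*a),z).round(4),'scene@z',atz(*s(*b),z).round(4))
FL=(atz(*t(192,290),.05)+atz(*s(496,181),.05))/2;FR=(atz(*t(777,254),.05)+atz(*s(9,411),.05))/2
y=(FL-FR)[:2];print('len',np.linalg.norm(y));y/=np.linalg.norm(y);x=np.array([y[1],-y[0]])
O=(FL[:2]+FR[:2])/2+.075*x+.0325*y
print('O',O,'yaw',np.arctan2(x[1],x[0]))
for n in('white','green','black','red','tin','beaker'):print(n,(P[n][:2]-O)@x,(P[n][:2]-O)@y)
for n,xx,yy,z in[('railL front top',.06,.16,.08),('railR',.06,-.225,.08),('stop inner front top',-.02,.14,.086),('bookend inner front top',-.02,-.16,.092)]:
    p=np.r_[O+x*xx+y*yy,z];a=proj('top0',p);print(n,((a-[235,165]+.5)*3.3).round(),((proj('scene0',p)-[145,160]+.5)*2.4).round())
E
python3 m.py
```

```text
white [0.5852 0.0453 0.0931] top@z [0.5836 0.0437 0.102 ] scene@z [0.5905 0.0444 0.102 ]
green [ 0.5876 -0.0232  0.0937] top@z [ 0.5863 -0.0239  0.102 ] scene@z [ 0.5924 -0.0237  0.102 ]
black [ 0.5636 -0.0759  0.0912] top@z [ 0.5622 -0.076   0.102 ] scene@z [ 0.5698 -0.0762  0.102 ]
red [0.4167 0.1868 0.0427] top@z [0.4164 0.1846 0.052 ] scene@z [0.4235 0.1843 0.052 ]
FL [0.523  0.1012 0.0423] top@z [0.5218 0.0992 0.05  ] scene@z [0.528  0.1005 0.05  ]
FR [ 0.54   -0.2832  0.0404] top@z [ 0.5391 -0.2822  0.05  ] scene@z [ 0.5456 -0.2809  0.05  ]
tin [0.4226 0.043  0.0179] top@z [0.4222 0.0416 0.024 ] scene@z [0.4271 0.0428 0.024 ]
beaker [ 0.4203 -0.2168  0.0655] top@z [ 0.4198 -0.2181  0.07  ] scene@z [ 0.4242 -0.2147  0.07  ]
len 0.38183298203462135
O [ 0.60704687 -0.05496547] yaw 0.04564142708698802
white -0.01722544549572256 0.10113159752194639
green -0.01794792969166859 0.032605864162752324
black -0.04438808221986753 -0.01892592058341312
red -0.17907664680680932 0.25024461839313666
tin -0.17976930573416547 0.10623395887881386
beaker -0.19398641779870276 -0.1531789780631172
railL front top [174.  73.] [596. 300.]
railR [775.  36.] [ 68. 567.]
stop inner front top [213. 195.] [512. 220.]
bookend inner front top [687. 165.] [113. 407.]
```

```bash
cat > d.py <<'E'
import sys; from h import *
O=np.array([.6095,-.0545]);yaw=.0456   # shelf frame estimate
ex=np.array([np.cos(yaw),np.sin(yaw)]);ey=np.array([-ex[1],ex[0]])
def sh(p): q=np.array(p[:2])-O; return np.r_[q@ex,q@ey,p[2]]
def wo(p): return np.r_[O+p[0]*ex+p[1]*ey,p[2]]
def delta(p,q=None):
    st=r.get_state();A=R.from_quat(st['eef_rot']).as_matrix()
    B=np.c_[np.r_[ey,0],np.r_[ex,0],[0,0,-1]]
    print('tcp shelf',sh(st['tool_pos']).round(4),'clk',round(st['clock'],2),'F',st['contact_force'].round(1),'op',round(st['opening'],3))
    print('shift u',(A.T@(wo(p)-st['tool_pos'])/.15).round(3),'turn u',(R.from_matrix(A.T@B).as_rotvec()/(np.pi/2)).round(3))
if __name__=='__main__': delta([float(a) for a in sys.argv[1:4]])
E
python3 - <<'E'
from d import *
p=sh([.42,.1845,.25]);print('red shelf',p)
delta(p)
E
```

```text
red shelf [-0.17840839  0.24738977  0.25      ]
tcp shelf [-0.3424  0.6482  0.238 ] clk 0.1 F [ 0.1 -0.1  0.3] op 0.999
shift u [-2.12  -1.96  -0.077] turn u [-0.001  0.001  0.722]
```

```bash
python3 -m pendant '[1,-0.5,-0.45,-0.07,0,0,0.36, 1,-0.98,-0.9,-0.07,0,0,0.722, 1,-0.98,-0.9,-0.07,0,0,0.722, 1,-0.98,-0.9,-0.07,0,0,0.722, 1,-0.98,-0.9,-0.07,0,0,0.722, 1,-0.98,-0.9,-0.07,0,0,0.722, 1,-0.98,-0.9,-0.07,0,0,0.722, 1,-0.98,-0.9,-0.07,0,0,0.722, 1,-0.98,-0.9,-0.07,0,0,0.722, 1,-0.98,-0.9,-0.07,0,0,0.722]'; python3 d.py -.1784 .2474 .25
```

```text
clock: 1.1
tool_pos: [0.3223, 0.397, 0.249]
eef_rot: [0.69, 0.724, -0.0, 0.0]
contact_force: [-1.6, 0.4, -0.5]
opening: 0.999
finger_force: 0.0
tcp shelf [-0.2663  0.4641  0.249 ] clk 1.1 F [-1.6  0.4 -0.5] op 0.999
shift u [-1.446  0.582 -0.006] turn u [-0.     0.     0.002]
```

```bash
python3 -m pendant '[1,-0.33,0.28,0,0,0,0, 1,-0.66,0.56,0,0,0,0, 1,-0.9,0.58,0,0,0,0, 1,-0.9,0.58,0,0,0,0, 1,-0.9,0.58,0,0,0,0]'; python3 -c "
from d import *
snap('wrist','w1');delta([-.1784,.2474,.25])"; python3 -m pendant '[1,-0.3,0,0,0,0,0, 1,-0.55,0,0,0,0,0, 1,-0.85,0,0,0,0,0, 1,-0.95,0,0,0,0,0, 1,-0.95,0,0,0,0,0, 1,-0.95,0,0,0,0,0]';  python3 -c "
from d import *
snap('wrist','w2');delta([-.1,.0474,.25])
a=[cv2.imread(f'pics/{n}.png') for n in('w1','w2')]
cv2.imwrite('pics/c3.png',cv2.resize(np.vstack(a),(400,600)) if 0 else cv2.resize(np.hstack(a),(800,300)))"
```

```text
clock: 1.6
tool_pos: [0.4166, 0.2638, 0.2493]
eef_rot: [0.692, 0.722, -0.0, 0.0]
contact_force: [0.3, 0.4, -0.4]
opening: 0.999
finger_force: 0.0
tcp shelf [-0.1791  0.3293  0.2492] clk 1.65 F [-0.3  0.4  0.3] op 1.001
shift u [-0.546  0.005 -0.006] turn u [-0. -0. -0.]
clock: 2.25
tool_pos: [0.4222, 0.1267, 0.2493]
eef_rot: [0.689, 0.725, 0.001, -0.001]
contact_force: [0.3, 0.6, 0.8]
opening: 0.999
finger_force: 0.0
tcp shelf [-0.1789  0.1897  0.2492] clk 2.3 F [-0.3  0.2 -0.2] op 1.002
shift u [-0.951  0.521 -0.007] turn u [ 0.    -0.001  0.003]
```

View pics/c3.png

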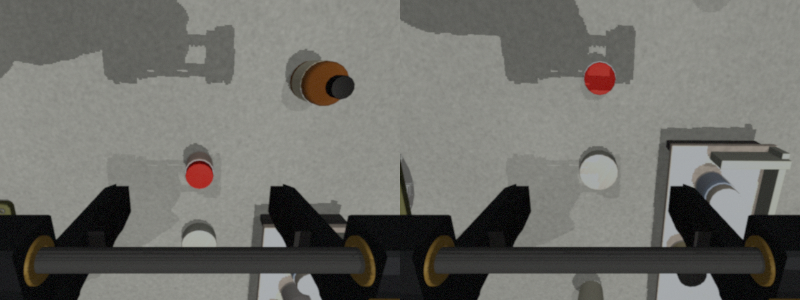

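```bash
python3 - <<'E'
from d import *
o=[]
for n in('w1','w2'):
    im=cv2.imread(f'pics/{n}.png').astype(int);m=((im[:,:,2]>100)&(im[:,:,1]<70)&(im[:,:,0]<70)).astype(np.uint8)
    c=max(cv2.findContours(m,0,1)[0],key=cv2.contourArea);(u,v),rad=cv2.minEnclosingCircle(c);e=cv2.fitEllipse(c)
    print(n,u,v,rad,e,sh(cam(n)[1][:3,3]).round(4)); o.append((n,u,v)); print(sh(atz(n,u,v,.052)).round(4))
print('tri',tri(*o),sh(tri(*o)))
E
python3 -m pendant '[1,-0.3,0.3,0,0,0,0, 1,-0.6,0.6,0,0,0,0, 1,-0.9,0.8,0,0,0,0, 1,-0.95,0.95,0,0,0,0, 1,-0.95,0.95,0,0,0,0, 1,-0.95,0.95,0,0,0,0]';  python3 -c "
from d import *
snap('wrist','w3');delta([0,-.05,.25])"; python3 -m pendant '[1,-0.3,0.1,0,0,0,0, 1,-0.6,0.2,0,0,0,0, 1,-0.7,0.2,0,0,0,0, 1,-0.7,0.2,0,0,0,0, 1,-0.7,0.2,0,0,0,0]';  python3 -c "
from d import *
snap('wrist','w4');delta([0,-.05,.25])
a=[cv2.imread(f'pics/{n}.png')[:400] for n in('w3','w4')]
cv2.imwrite('pics/c4.png',cv2.resize(np.hstack(a),(800,250)))"
```

```text
w1 318.5581359863281 280.0 21.650815963745117 ((318.6715087890625, 280.6741027832031), (39.11920928955078, 42.73994064331055), 89.54373931884766) [-0.1783  0.4112  0.394 ]
[-0.1795  0.2514  0.052 ]
w2 319.0 125.28571319580078 25.36478614807129 ((319.23687744140625, 125.38432312011719), (48.281253814697266, 49.7528076171875), 178.83290100097656) [-0.1798  0.2736  0.3943]
[-0.1796  0.2495  0.052 ]
tri [0.4187686  0.18619116 0.04706414] [-0.17956142  0.2491353   0.04706414]
clock: 2.9
tool_pos: [0.5719, -0.0102, 0.2485]
eef_rot: [0.69, 0.724, 0.0, -0.0]
contact_force: [-1.3, 0.4, 0.2]
opening: 0.999
finger_force: 0.0
tcp shelf [-0.0367  0.0471  0.2486] clk 2.95 F [-1.   0.5  0.4] op 0.998
shift u [-0.648  0.242 -0.011] turn u [-0.001 -0.001  0.002]
clock: 3.45
tool_pos: [0.6052, -0.1119, 0.249]
eef_rot: [0.689, 0.724, 0.001, -0.001]
contact_force: [0.4, 0.4, -0.5]
opening: 1.0
finger_force: 0.0
tcp shelf [-0.0067 -0.0566  0.2491] clk 3.5 F [0.5 1.1 0.3] op 1.0
shift u [ 0.044  0.045 -0.006] turn u [-0.    -0.002  0.003]
```

View pics/c4.png

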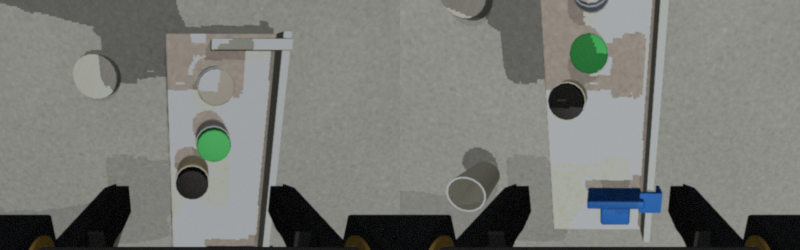

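```bash
python3 - <<'E'
import cv2,numpy as np
a=cv2.imread('pics/w3.png')[30:400,240:480];b=cv2.imread('pics/w4.png')[0:370,210:450]
c=np.hstack([a,b]);c=np.clip(c.astype(int)*1.3,0,255).astype(np.uint8)
cv2.imwrite('pics/c5.png',cv2.resize(c,None,fx=1.6,fy=1.6,interpolation=cv2.INTER_CUBIC))
E
```

```text
(no output)
```

View pics/c5.png

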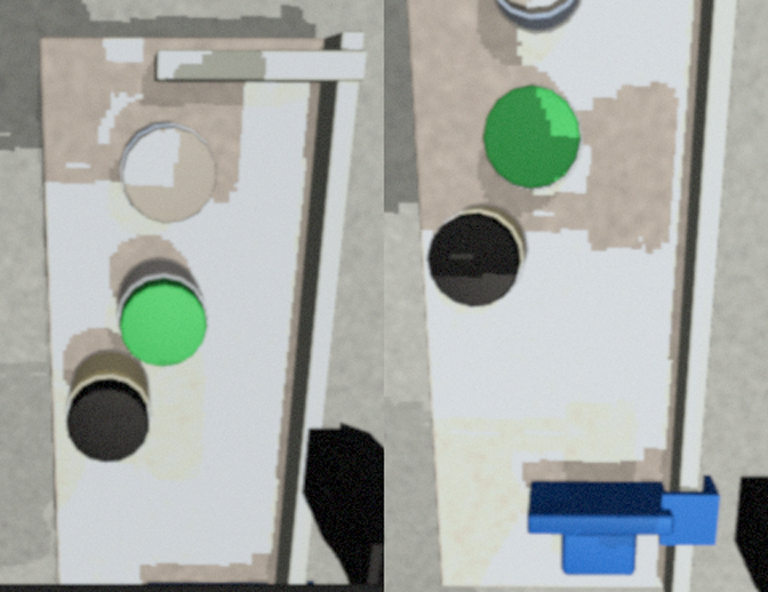

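```bash
python3 - <<'E'
from d import *
a=lambda u,v:('w3',(u+.5)/1.6-.5+240,(v+.5)/1.6-.5+30)
b=lambda u,v:('w4',(u-384+.5)/1.6-.5+210,(v+.5)/1.6-.5)
f=lambda n,o,z:print(n,sh(atz(*o,z)).round(4),atz(*o,z).round(4))
f('white',a(168,172),.102);f('green',a(163,322),.102);f('green',b(532,136),.102);f('black',a(109,420),.102);f('black',b(474,258),.102)
print('tri',sh(tri(a(163,322),b(532,136))),sh(tri(a(109,420),b(474,258))))
f('FL',a(41,39),.05);f('FR',b(443,585),.05);f('front',b(410,10),.05);f('front w3',a(58,580),.05)
for q in[(337,85),(315,300),(290,580)]:f('rail',a(*q),.08)
for q in[(714,10),(690,420)]:f('rail',b(*q),.08)
f('stop',a(158,77),.086);f('bookend front top', b(530,514),.092)
E
python3 d.py -.179 .2495 .15
```

```text
white [-0.0186  0.1015  0.102 ] [0.5863 0.0461 0.102 ]
green [-0.0195  0.0342  0.102 ] [ 0.5885 -0.0212  0.102 ]
green [-0.0189  0.0323  0.102 ] [ 0.5891 -0.0231  0.102 ]
black [-0.0446 -0.0157  0.102 ] [ 0.5657 -0.0722  0.102 ]
black [-0.0446 -0.0177  0.102 ] [ 0.5657 -0.0742  0.102 ]
tri [-0.01914117  0.03241122  0.0965888 ] [-0.04501501 -0.01844957  0.09667096]
FL [-0.0769  0.1578  0.05  ] [0.5255 0.0997 0.05  ]
FR [-0.0774 -0.2236  0.05  ] [ 0.5423 -0.2814  0.05  ]
front [-0.0764  0.0874  0.05  ] [0.5292 0.0294 0.05  ]
front w3 [-0.0786 -0.1521  0.05  ] [ 0.5379 -0.21    0.05  ]
rail [0.0563 0.137  0.08  ] [0.6595 0.0849 0.08  ]
rail [0.0557 0.0384 0.08  ] [ 0.6634 -0.0136  0.08  ]
rail [ 0.0569 -0.1271  0.08  ] [ 0.6721 -0.1789  0.08  ]
rail [0.0568 0.0825 0.08  ] [0.6624 0.0305 0.08  ]
rail [ 0.059  -0.1025  0.08  ] [ 0.6731 -0.1542  0.08  ]
stop [-0.0228  0.1399  0.086 ] [0.5803 0.0843 0.086 ]
bookend front top [-0.022  -0.1499  0.092 ] [ 0.5943 -0.2052  0.092 ]
tcp shelf [-0.0067 -0.0566  0.2491] clk 3.5 F [0.5 1.1 0.3] op 1.0
shift u [ 2.044 -1.139  0.668] turn u [-0.    -0.002  0.003]
```

```bash
sed -i 's/\[.6095,-.0545\]/[.6072,-.0546]/' d.py; python3 -m pendant '[1,0.3,-0.02,0.2,0,0,0, 1,0.6,-0.05,0.4,0,0,0, 1,0.9,-0.07,0.6,0,0,0, 1,1,-0.077,0.7,0,0,0, 1,1,-0.077,0.7,0,0,0, 1,1,-0.077,0.7,0,0,0]' 12; python3 d.py -.016 .1005 .084
```

```text
clock: 4.1
tool_pos: [0.5866, 0.0364, 0.1442]
eef_rot: [0.689, 0.725, -0.0, -0.001]
contact_force: [1.1, 0.2, 0.0]
opening: 1.004
finger_force: 0.0
tcp shelf [-0.0164  0.0919  0.1442] clk 4.1 F [1.1 0.2 0. ] op 1.004
shift u [0.057 0.003 0.401] turn u [-0.001 -0.001  0.003]
```

```bash
python3 -m pendant '[1,0.057,0.003,0.2,0,0,0, 1,0.057,0.003,0.4,0,0,0, 1,0.057,0.003,0.4,0,0,0, 0.3,0.057,0.003,0.4,0,0,0, 0.3,0.057,0.003,0.4,0,0,0, 0.3,0.057,0.003,0.4,0,0,0, 0.3,0.057,0.003,0.4,0,0,0, 0.3,0.057,0.003,0.4,0,0,0]' 12; python3 d.py .038 .1175 .084
```

```text
clock: 4.9
tool_pos: [0.5879, 0.0424, 0.0849]
eef_rot: [0.691, 0.723, 0.0, 0.0]
contact_force: [-0.1, -0.6, 0.7]
opening: 0.572
finger_force: 0.0
tcp shelf [-0.0149  0.0978  0.0849] clk 4.9 F [-0.1 -0.6  0.7] op 0.572
shift u [0.131 0.352 0.006] turn u [ 0.001 -0.     0.   ]
```

```bash
python3 -m pendant '[0.3,0,0,0,0,0,0, 0.3,0,0,0,0,0,0, 0.3,0,0,0,0,0,0, 0.3,0,0,0,0,0,0]' 12; python3 d.py .038 .1175 .084
```

```text
clock: 5.3
tool_pos: [0.5877, 0.0424, 0.0845]
eef_rot: [0.691, 0.723, 0.0, 0.0]
contact_force: [-0.0, -0.5, 3.1]
opening: 0.487
finger_force: 12.0
tcp shelf [-0.015   0.0978  0.0845] clk 5.3 F [-0.  -0.5  3.1] op 0.487
shift u [0.131 0.353 0.004] turn u [ 0. -0.  0.]
```

```bash
python3 -m pendant '[0.3,0.05,0.07,0,0,0,0, 0.3,0.11,0.15,0,0,0,0, 0.3,0.11,0.23,0,0,0,0, 0.3,0.11,0.29,0,0,0,0, 0.3,0.11,0.33,0,0,0,0, 0.3,0.11,0.34,0,0,0,0, 0.3,0.11,0.34,0,0,0,0]'; python3 d.py .038 .1175 .084;python3 -m pendant '[0.3,0.01,0.01,0,0,0,0, 0.3,0.02,0.02,0,0,0,0, 0.3,0.02,0.02,0,0,0,0]'; python3 d.py .038 .1175 .084
```

```text
clock: 6.0
tool_pos: [0.6337, 0.0609, 0.0844]
eef_rot: [0.691, 0.723, -0.003, -0.003]
contact_force: [-8.7, 0.2, 12.3]
opening: 0.487
finger_force: 12.0
tcp shelf [0.0317 0.1142 0.0844] clk 6.0 F [-8.7  0.2 12.3] op 0.487
shift u [0.022 0.042 0.002] turn u [-0.006  0.     0.   ]
clock: 6.3
tool_pos: [0.6367, 0.0622, 0.0843]
eef_rot: [0.691, 0.723, -0.004, -0.002]
contact_force: [-7.9, -2.4, 12.0]
opening: 0.49
finger_force: 12.0
tcp shelf [0.0348 0.1154 0.0843] clk 6.3 F [-7.9 -2.4 12. ] op 0.49
shift u [0.014 0.022 0.002] turn u [-0.005  0.002 -0.   ]
```

```bash
python3 -m pendant '[0.3,0,0,-0.013,0,0,0, 0.3,0,0,-0.013,0,0,0]'; python3 -m pendant '[0.3,0.01,0.01,0,0,0,0, 0.3,0.01,0.02,0,0,0,0, 0.3,0.01,0.02,0,0,0,0]'; python3 d.py .038 .1175 .084;
```

```text
clock: 6.5
tool_pos: [0.6393, 0.0626, 0.0855]
eef_rot: [0.691, 0.723, -0.002, -0.0]
contact_force: [-2.4, -4.7, -1.1]
opening: 0.488
finger_force: 12.0
clock: 6.8
tool_pos: [0.6398, 0.0626, 0.085]
eef_rot: [0.691, 0.723, -0.005, -0.002]
contact_force: [-7.2, -6.6, 3.3]
opening: 0.485
finger_force: 12.0
tcp shelf [0.0379 0.1156 0.085 ] clk 6.8 F [-7.2 -6.6  3.3] op 0.485
shift u [0.013 0.001 0.007] turn u [-0.006  0.003 -0.001]
```

```bash
python3 -m pendant '[0.3,-0.015,-0.012,0.01,0,0,0, 0.8,-0.015,-0.012,0.01,0,0,0, 0.8,-0.015,-0.012,0.01,0,0,0, 0.8,-0.015,-0.012,0.01,0,0,0, 0.8,-0.015,-0.012,0.01,0,0,0, 0.9,-0.015,-0.012,-0.1,0,0,0, 1,-0.015,-0.012,-0.3,0,0,0, 1,-0.015,-0.012,-0.4,0,0,0, 1,-0.015,-0.012,-0.4,0,0,0]'; python3 d.py -.017 .0325 .084
```

```text
clock: 7.7
tool_pos: [0.644, 0.0639, 0.1494]
eef_rot: [0.691, 0.723, 0.003, 0.002]
contact_force: [0.1, 0.4, 0.0]
opening: 1.0
finger_force: 0.0
tcp shelf [0.0422 0.1167 0.1494] clk 7.7 F [0.1 0.4 0. ] op 1.0
shift u [-0.562 -0.398  0.433] turn u [ 0.004 -0.     0.   ]
```

```bash
python3 -m pendant '[0.8,-0.3,-0.2,0,0,0,0, 0.75,-0.56,-0.395,0,0,0,0, 0.75,-0.56,-0.395,0.1,0,0,0, 0.75,-0.56,-0.395,0.35,0,0,0, 0.75,-0.56,-0.395,0.43,0,0,0, 0.75,-0.56,-0.395,0.43,0,0,0, 0.3,-0.56,-0.395,0.43,0,0,0, 0.3,-0.56,-0.395,0.43,0,0,0, 0.3,-0.56,-0.395,0.43,0,0,0, 0.3,-0.56,-0.395,0.43,0,0,0, 0.3,-0.56,-0.395,0.43,0,0,0, 0.3,-0.56,-0.395,0.43,0,0,0]'; python3 d.py .038 .0735 .084
```

```text
clock: 8.9
tool_pos: [0.5877, -0.0227, 0.0828]
eef_rot: [0.691, 0.723, 0.001, 0.001]
contact_force: [1.0, 1.0, 6.4]
opening: 0.491
finger_force: 12.0
tcp shelf [-0.018   0.0327  0.0828] clk 8.9 F [1.  1.  6.4] op 0.491
shift u [ 0.272  0.374 -0.007] turn u [ 0.002 -0.     0.   ]
```

```bash
python3 -m pendant '[0.3,0,0,-0.017,0,0,0, 0.3,0.1,0.15,-0.017,0,0,0, 0.3,0.2,0.29,-0.017,0,0,0, 0.3,0.25,0.36,-0.017,0,0,0, 0.3,0.265,0.38,-0.017,0,0,0, 0.3,0.27,0.385,-0.017,0,0,0, 0.3,0.27,0.385,-0.017,0,0,0, 0.3,0.27,0.385,-0.017,0,0,0]'; python3 d.py .038 .074 .084
```

```text
clock: 9.7
tool_pos: [0.6415, 0.0191, 0.0841]
eef_rot: [0.691, 0.723, -0.001, -0.0]
contact_force: [-0.3, -0.5, -1.0]
opening: 0.488
finger_force: 12.0
tcp shelf [0.0376 0.072  0.0841] clk 9.7 F [-0.3 -0.5 -1. ] op 0.488
shift u [0.013 0.002 0.001] turn u [-0.001  0.    -0.001]
```

Not touching yet, so I'll nudge to contact, lower and release.

```bash
python3 -m pendant '[0.3,0.01,0.01,0,0,0,0, 0.3,0.015,0.02,0,0,0,0, 0.3,0.015,0.02,0,0,0,0]'; python3 -m pendant '[0.3,-0.003,-0.008,0.01,0,0,0, 0.8,-0.003,-0.008,0.013,0,0,0, 0.8,-0.003,-0.008,0.013,0,0,0, 0.8,-0.003,-0.008,0.013,0,0,0, 0.8,-0.003,-0.008,0.013,0,0,0, 0.9,0,0,-0.1,0,0,0, 0.9,0,0,-0.3,0,0,0, 0.9,0,0,-0.4,0,0,0, 0.9,0,0,-0.4,0,0,0]'; python3 d.py -.043 -.0175 .084
```

```text
clock: 10.0
tool_pos: [0.6417, 0.0204, 0.0838]
eef_rot: [0.691, 0.723, -0.003, -0.002]
contact_force: [-6.8, -2.9, 2.9]
opening: 0.493
finger_force: 12.0
clock: 10.9
tool_pos: [0.6471, 0.0227, 0.1466]
eef_rot: [0.691, 0.723, 0.002, 0.002]
contact_force: [0.6, -0.4, -1.1]
opening: 0.901
finger_force: 0.0
tcp shelf [0.0434 0.0754 0.1466] clk 10.9 F [ 0.6 -0.4 -1.1] op 0.901
shift u [-0.619 -0.578  0.414] turn u [ 0.003 -0.     0.   ]
```

```bash
python3 -m pendant '[0.8,-0.3,-0.25,0,0,0,0, 0.75,-0.6,-0.5,0,0,0,0, 0.75,-0.62,-0.576,0.1,0,0,0, 0.75,-0.62,-0.576,0.3,0,0,0, 0.75,-0.62,-0.576,0.41,0,0,0, 0.75,-0.62,-0.576,0.41,0,0,0, 0.3,-0.62,-0.576,0.41,0,0,0, 0.3,-0.62,-0.576,0.41,0,0,0, 0.3,-0.62,-0.576,0.41,0,0,0, 0.3,-0.62,-0.576,0.41,0,0,0, 0.3,-0.62,-0.576,0.41,0,0,0, 0.3,-0.62,-0.576,0.41,0,0,0]'; python3 d.py .038 .03 .084
```

```text
clock: 12.1
tool_pos: [0.5641, -0.0742, 0.0835]
eef_rot: [0.691, 0.723, 0.001, 0.001]
contact_force: [0.7, 1.3, 4.6]
opening: 0.489
finger_force: 12.0
tcp shelf [-0.0439 -0.0176  0.0835] clk 12.1 F [0.7 1.3 4.6] op 0.489
shift u [ 0.317  0.546 -0.002] turn u [0.001 0.    0.   ]
```

```bash
python3 -m pendant '[0.3,0,0,-0.017,0,0,0, 0.3,0.07,0.15,-0.017,0,0,0, 0.3,0.15,0.33,-0.017,0,0,0, 0.3,0.22,0.48,-0.017,0,0,0, 0.3,0.27,0.545,-0.017,0,0,0, 0.3,0.305,0.555,-0.017,0,0,0, 0.3,0.315,0.555,-0.017,0,0,0, 0.3,0.315,0.555,-0.017,0,0,0]'; python3 d.py .038 .03 .084; python3 -m pendant '[0.3,0.01,0.01,0,0,0,0, 0.3,0.015,0.02,0,0,0,0, 0.3,0.015,0.02,0,0,0,0]'; python3 d.py .038 .03 .084
```

```text
clock: 12.9
tool_pos: [0.6431, -0.0236, 0.0851]
eef_rot: [0.691, 0.723, -0.0, -0.0]
contact_force: [0.2, 0.4, -1.3]
opening: 0.489
finger_force: 12.0
tcp shelf [0.0373 0.0293 0.0851] clk 12.9 F [ 0.2  0.4 -1.3] op 0.489
shift u [0.005 0.005 0.008] turn u [-0.001  0.     0.   ]
clock: 13.2
tool_pos: [0.6436, -0.023, 0.085]
eef_rot: [0.691, 0.722, -0.003, -0.002]
contact_force: [-6.4, -2.3, 3.0]
opening: 0.488
finger_force: 12.0
tcp shelf [0.0378 0.0299 0.085 ] clk 13.2 F [-6.4 -2.3  3. ] op 0.488
shift u [0.001 0.001 0.007] turn u [-0.004  0.001 -0.001]
```

```bash
python3 -m pendant '[0.3,-0.003,-0.008,0.01,0,0,0, 0.8,-0.003,-0.008,0.018,0,0,0, 0.8,-0.003,-0.008,0.018,0,0,0, 0.8,-0.003,-0.008,0.018,0,0,0, 0.8,-0.003,-0.008,0.018,0,0,0, 0.9,0,0,-0.1,0,0,0, 0.9,0,0,-0.4,0,0,0, 0.9,0,-0.3,-0.7,0,0,0, 0.9,0.2,-0.6,-0.7,0,0,0, 0.9,0.5,-0.9,-0.7,0,0,0,0.9,0.7,-0.95,-0.7,0,0,0,0.9,0.7,-0.95,-0.7,0,0,0]'; python3 d.py -.177 .2495 .034
```

```text
clock: 14.4
tool_pos: [0.4961, 0.0839, 0.1906]
eef_rot: [0.687, 0.726, 0.0, -0.002]
contact_force: [-0.2, 0.5, -0.3]
opening: 0.9
finger_force: 0.0
tcp shelf [-0.1047  0.1435  0.1906] clk 14.4 F [-0.2  0.5 -0.3] op 0.9
shift u [ 0.707 -0.472  1.048] turn u [-0.002 -0.003  0.006]
```

```bash
python3 -m pendant '[0.9,0.3,-0.25,0,0,0,0.006, 0.9,0.6,-0.47,0.1,0,0,0.006, 0.9,0.707,-0.475,0.4,0,0,0.006, 0.9,0.707,-0.475,0.6,0,0,0.006, 0.9,0.707,-0.475,0.65,0,0,0.006, 0.9,0.707,-0.475,0.65,0,0,0.006]'; python3 d.py -.177 .2495 .034; python3 -c "
from d import *
snap('wrist','w5')"
```

```text
clock: 15.0
tool_pos: [0.4241, 0.1793, 0.0922]
eef_rot: [0.694, 0.72, -0.001, -0.0]
contact_force: [0.9, -0.2, 0.1]
opening: 0.902
finger_force: 0.0
tcp shelf [-0.1723  0.242   0.0922] clk 15.0 F [ 0.9 -0.2  0.1] op 0.902
shift u [ 0.05  -0.032  0.388] turn u [-0.001  0.001 -0.006]
```

```bash
python3 -m pendant '[0.8,0.05,-0.032,0.1,0,0,-0.003, 0.8,0.05,-0.032,0.35,0,0,-0.003, 0.8,0.05,-0.032,0.385,0,0,-0.003, 0.8,0.05,-0.032,0.385,0,0,-0.003, 0.3,0.05,-0.032,0.385,0,0,-0.003, 0.3,0.05,-0.032,0.385,0,0,-0.003, 0.3,0.05,-0.032,0.385,0,0,-0.003, 0.3,0.05,-0.032,0.385,0,0,-0.003, 0.3,0.05,-0.032,0.385,0,0,-0.003, 0.3,0.05,-0.032,0.385,0,0,-0.003, 0.3,0.05,-0.032,0.385,0,0,-0.003]' 15; python3 d.py -.177 .2495 .034
```

```text
clock: 16.15
tool_pos: [0.4194, 0.1876, 0.0358]
eef_rot: [0.692, 0.721, 0.001, 0.0]
contact_force: [0.1, -0.6, 7.3]
opening: 0.482
finger_force: 15.0
tcp shelf [-0.1766  0.2505  0.0358] clk 16.15 F [ 0.1 -0.6  7.3] op 0.482
shift u [-0.007 -0.003  0.012] turn u [ 0.001 -0.    -0.003]
```

```bash
python3 -m pendant '[0.3,0,0,-0.2,0,0,0, 0.3,0,0,-0.5,0,0,0, 0.3,0,0,-0.8,0,0,0, 0.3,-0.2,0.2,-0.95,0,0,0, 0.3,-0.5,0.4,-0.95,0,0,0, 0.3,-0.8,0.6,-0.95,0,0,0, 0.3,-1,0.8,-0.95,0,0,0, 0.3,-1,0.8,-0.95,0,0,0, 0.3,-1,0.8,-0.95,0,0,0]'; python3 d.py .015 -.025 .17
```

```text
clock: 17.05
tool_pos: [0.5447, 0.0412, 0.1772]
eef_rot: [0.693, 0.72, -0.0, -0.0]
contact_force: [-0.9, 0.9, -1.1]
opening: 0.481
finger_force: 15.0
tcp shelf [-0.0581  0.0986  0.1772] clk 17.05 F [-0.9  0.9 -1.1] op 0.481
shift u [-0.82   0.494  0.047] turn u [-0.001  0.    -0.005]
```

```bash
python3 -m pendant '[0.3,-0.3,0.2,0.04,0,0,0, 0.3,-0.6,0.4,0.04,0,0,0, 0.3,-0.8,0.49,0.04,0,0,-0.005, 0.3,-0.83,0.49,0.04,0,0,-0.005, 0.3,-0.83,0.49,0.3,0,0,-0.005, 0.3,-0.83,0.49,0.5,0,0,-0.005, 0.3,-0.83,0.49,0.57,0,0,-0.005, 0.3,-0.83,0.49,0.57,0,0,-0.005]'; python3 d.py .038 -.014 .0865
```

```text
clock: 17.85
tool_pos: [0.6214, -0.0766, 0.0905]
eef_rot: [0.689, 0.725, -0.001, -0.002]
contact_force: [-0.5, -0.1, -1.8]
opening: 0.486
finger_force: 15.0
tcp shelf [ 0.0132 -0.0226  0.0905] clk 17.85 F [-0.5 -0.1 -1.8] op 0.486
shift u [0.056 0.166 0.026] turn u [-0.003 -0.001  0.004]
```

```bash
python3 -m pendant '[0.3,0.01,0.08,0.018,0,0,0.003, 0.3,0.03,0.15,0.018,0,0,0.003, 0.3,0.045,0.17,0.018,0,0,0.003, 0.3,0.053,0.175,0.018,0,0,0.003, 0.3,0.055,0.18,0.018,0,0,0.003, 0.3,0.06,0.185,0.018,0,0,0.003, 0.3,0.06,0.185,0.018,0,0,0.003]'; python3 d.py .038 -.014 .0865
```

```text
clock: 18.55
tool_pos: [0.646, -0.0702, 0.0903]
eef_rot: [0.692, 0.722, -0.004, -0.002]
contact_force: [-8.9, -3.3, 2.1]
opening: 0.483
finger_force: 15.0
tcp shelf [ 0.038  -0.0174  0.0903] clk 18.55 F [-8.9 -3.3  2.1] op 0.483
shift u [ 0.023 -0.     0.026] turn u [-0.006  0.001 -0.001]
```

```bash
python3 -m pendant '[0.3,-0.01,-0.02,0.01,0,0,0, 0.3,-0.01,-0.02,0.025,0,0,0, 0.3,-0.01,-0.02,0.03,0,0,0, 0.3,-0.01,-0.02,0.03,0,0,0]'; python3 d.py .038 -.014 .0865; python3 -m pendant '[0.8,0,0,0,0,0,0, 0.8,0,0,0,0,0,0, 0.8,0,0,0,0,0,0, 0.8,0,0,0,0,0,0, 0.9,0,0,-0.1,0,0,0, 0.9,0,0,-0.4,0,0,0, 0.5,0,0,-0.7,0,0,0, 0.2,-0.2,0,-0.7,0,0,0, 0,-0.5,0,-0.7,0,0,0, 0,-0.5,0,-0.7,0,0,0]';python3 -c "
from d import *
snap('top','t6');snap('wrist','w6');delta([.018,-.225,.15])
a=cv2.resize(cv2.imread('pics/t6.png')[160:310,240:480],None,fx=2.5,fy=2.5,interpolation=cv2.INTER_CUBIC)
b=cv2.imread('pics/w6.png')[:300];b=cv2.resize(b,(480,225))
o=np.zeros((600,600,3),np.uint8);o[:375]=a;o[375:,:480]=b;cv2.imwrite('pics/c6.png',o)"
```

```text
clock: 18.95
tool_pos: [0.6458, -0.0703, 0.0864]
eef_rot: [0.691, 0.723, -0.001, -0.001]
contact_force: [-6.9, -1.0, 4.3]
opening: 0.483
finger_force: 15.0
tcp shelf [ 0.0378 -0.0175  0.0864] clk 18.95 F [-6.9 -1.   4.3] op 0.483
shift u [ 0.023  0.001 -0.001] turn u [-0.002  0.    -0.001]
clock: 19.95
tool_pos: [0.6505, -0.155, 0.1919]
eef_rot: [0.695, 0.719, -0.002, 0.004]
contact_force: [-0.5, -1.2, 0.5]
opening: 0.561
finger_force: 0.0
tcp shelf [ 0.0396 -0.0944  0.1909] clk 20.05 F [0.7 0.5 0.6] op 0.471
shift u [-0.871 -0.14   0.273] turn u [ 0.001  0.001 -0.003]
```

View pics/c6.png

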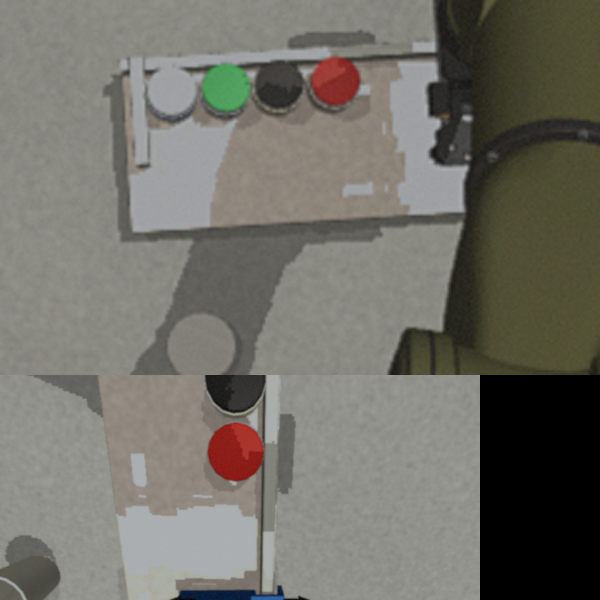

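The crop shows all four jars upright against the rail with small gaps. The bookend comes next, with the push starting to the right of its block.

```bash
python3 -m pendant '[0,-0.3,-0.14,0,0,0,0, 0,-0.6,-0.14,0,0,0,0, 0,-0.9,-0.14,0,0,0,0, 0,-0.97,-0.14,0.2,0,0,0, 0,-0.97,-0.14,0.5,0,0,0, 0,-0.97,-0.14,0.5,0,0,0, 0,-0.97,-0.14,0.5,0,0,0]'; python3 d.py .018 -.235 .07
```

```text
clock: 20.75
tool_pos: [0.637, -0.2892, 0.1149]
eef_rot: [0.69, 0.723, 0.0, -0.001]
contact_force: [0.6, -0.2, 1.4]
opening: 0.003
finger_force: 0.0
tcp shelf [ 0.0191 -0.2357  0.1149] clk 20.75 F [ 0.6 -0.2  1.4] op 0.003
shift u [ 0.004 -0.007  0.3  ] turn u [-0.001 -0.001  0.001]
```

```bash
python3 -m pendant '[0,-0.02,0,0.15,0,0,0, 0,-0.02,0,0.3,0,0,0, 0,-0.02,0,0.3,0,0,0]'; python3 -m pendant '[0,0.1,0,0,0,0,0, 0,0.2,0,0,0,0,0, 0,0.3,0,0,0,0,0, 0,0.4,0,0,0,0,0, 0,0.5,0,0,0,0,0, 0,0.6,0,0,0,0,0, 0,0.7,0,0,0,0,0, 0,0.8,0,0,0,0,0, 0,0.85,0,0,0,0,0, 0,0.85,0,0,0,0,0]'; python3 d.py .018 -.085 .07
```

```text
clock: 21.05
tool_pos: [0.6368, -0.2927, 0.0699]
eef_rot: [0.691, 0.723, 0.0, -0.001]
contact_force: [-0.8, 0.4, 0.2]
opening: 0.005
finger_force: 0.0
clock: 22.05
tool_pos: [0.6306, -0.1643, 0.0694]
eef_rot: [0.69, 0.723, 0.0, -0.001]
contact_force: [-0.6, 0.0, 0.2]
opening: 0.006
finger_force: 0.0
tcp shelf [ 0.0184 -0.1107  0.0694] clk 22.05 F [-0.6  0.   0.2] op 0.006
shift u [ 0.171 -0.002 -0.004] turn u [-0.001 -0.001  0.001]
```

```bash
python3 -m pendant '[0,0.04,0,0,0,0,0, 0,0.08,0,0,0,0,0, 0,0.11,0,0,0,0,0]'; python3 -m pendant '[0,0.02,0,0,0,0,0, 0,0.03,0,0,0,0,0]'; python3 d.py .018 -.085 .07;  python3 -m pendant '[0,0.02,0,0,0,0,0, 0,0.03,0,0,0,0,0]'; python3 d.py .018 -.085 .07
```

```text
clock: 22.35
tool_pos: [0.6295, -0.1507, 0.0695]
eef_rot: [0.692, 0.722, -0.001, -0.0]
contact_force: [-1.2, -2.2, -0.6]
opening: 0.011
finger_force: 0.8
clock: 22.55
tool_pos: [0.6296, -0.1458, 0.0696]
eef_rot: [0.691, 0.723, -0.0, -0.0]
contact_force: [-1.3, -1.5, -0.7]
opening: 0.005
finger_force: 0.8
tcp shelf [ 0.0182 -0.0921  0.0696] clk 22.55 F [-1.3 -1.5 -0.7] op 0.005
shift u [ 0.047 -0.002 -0.003] turn u [-0.001 -0.    -0.001]
clock: 22.75
tool_pos: [0.6295, -0.142, 0.0696]
eef_rot: [0.691, 0.722, -0.0, -0.0]
contact_force: [-0.9, -4.4, -1.4]
opening: 0.004
finger_force: 2.0
tcp shelf [ 0.0183 -0.0883  0.0696] clk 22.75 F [-0.9 -4.4 -1.4] op 0.004
shift u [ 0.022 -0.002 -0.002] turn u [-0.     0.    -0.001]
```

```bash
for i in 1 2; do :; done; python3 -m pendant '[0,0.012,0,0,0,0,0, 0,0.02,0,0,0,0,0, 0,0.02,0,0,0,0,0]'; python3 d.py .018 -.085 .07;  python3 -m pendant '[0,0.012,0,0,0,0,0, 0,0.02,0,0,0,0,0, 0,0.02,0,0,0,0,0]'; python3 d.py .018 -.085 .07
```

```text
clock: 23.05
tool_pos: [0.6294, -0.1406, 0.0697]
eef_rot: [0.692, 0.722, -0.001, 0.001]
contact_force: [-1.5, -5.4, -3.6]
opening: 0.005
finger_force: 2.8
tcp shelf [ 0.0183 -0.0869  0.0697] clk 23.05 F [-1.5 -5.4 -3.6] op 0.005
shift u [ 0.013 -0.002 -0.002] turn u [-0.     0.002 -0.002]
clock: 23.35
tool_pos: [0.6294, -0.1404, 0.0698]
eef_rot: [0.692, 0.722, -0.002, 0.002]
contact_force: [-1.1, -10.0, -4.1]
opening: 0.006
finger_force: 4.9
tcp shelf [ 0.0182 -0.0868  0.0698] clk 23.35 F [ -1.1 -10.   -4.1] op 0.006
shift u [ 0.012 -0.002 -0.002] turn u [ 0.     0.004 -0.003]
```

```bash
python3 -m pendant '[0,-0.1,0,0,0,0,0, 0,-0.2,0,0,0,0,0, 0,-0.2,0,-0.3,0,0,0, 0,-0.2,-0.05,-0.6,0,0,0, 0,-0.2,-0.05,-0.9,0,0,0, 0,0,-0.05,-0.95,0,0,0, 0,0.1,-0.05,-0.95,0,0,0, 0,0.1,-0.05,-0.95,0,0,0]';python3 -c "
from d import *
snap('wrist','w7');delta([.018,-.225,.15])
b=cv2.imread('pics/w7.png')[:400,160:560];cv2.imwrite('pics/c7.png',cv2.resize(b,None,fx=1.5,fy=1.5,interpolation=cv2.INTER_CUBIC))"
```

```text
clock: 24.15
tool_pos: [0.6215, -0.1166, 0.2117]
eef_rot: [0.689, 0.724, 0.001, -0.002]
contact_force: [-0.3, 0.6, -0.8]
opening: 0.005
finger_force: 0.0
tcp shelf [ 0.0108 -0.0651  0.2111] clk 24.2 F [ 0.1 -0.2 -0.7] op 0.005
shift u [-1.066  0.047  0.406] turn u [-0.001 -0.001  0.001]
```

View pics/c7.png

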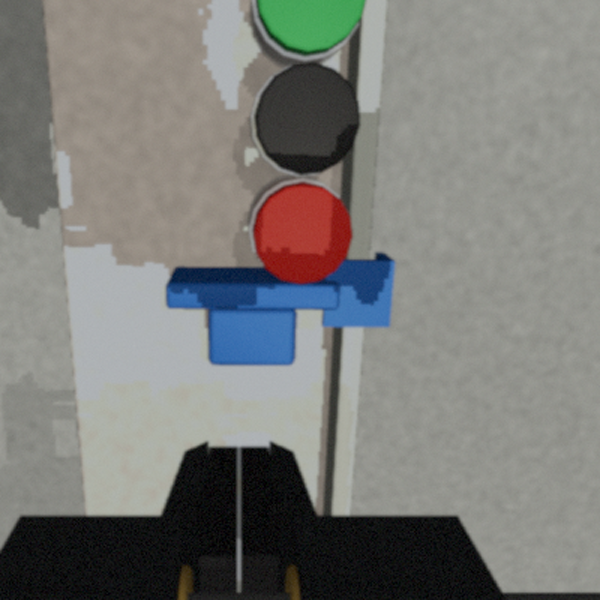

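```bash
python3 - <<'E'
from d import *
c=lambda u,v:('w7',(u+.5)/1.5-.5+160,(v+.5)/1.5-.5)
for n,q,z in[('red',(302,232),.102),('black',(307,118),.102),('green',(308,-3),.102),('block outer',(252,362),.088),('plate inner top',(253,283),.092),('plate outer top',(253,307),.092),('rail',(341,430),.08),('rail',(350,350),.08)]:print(n,sh(atz(*c(*q),z)).round(4))
E
```

```text
red [ 0.0361 -0.0133  0.102 ]
black [0.0364 0.0297 0.102 ]
green [0.0352 0.0705 0.102 ]
block outer [ 0.0169 -0.0739  0.088 ]
plate inner top [ 0.0168 -0.0365  0.092 ]
plate outer top [ 0.017  -0.0471  0.092 ]
rail [ 0.0607 -0.1116  0.08  ]
rail [ 0.0626 -0.0706  0.08  ]
```

The bookend reads about 0.124–0.126, so the row is closed. The jars measure about 0.036 in x, so I'll press each one lightly from the front to be sure it touches the rail.

```bash
python3 -m pendant '[0,0.15,-0.2,0,0,0,0, 0,0.35,-0.39,0,0,0,0, 0,0.36,-0.39,0.3,0,0,0, 0,0.36,-0.39,0.6,0,0,0, 0,0.36,-0.39,0.93,0,0,0, 0,0.36,-0.39,0.93,0,0,0, 0,0.36,-0.39,0.93,0,0,0]'; python3 d.py -.005 -.0135 .07
```

```text
clock: 24.9
tool_pos: [0.5597, -0.0707, 0.072]
eef_rot: [0.692, 0.722, -0.001, -0.001]
contact_force: [-0.3, 0.8, 0.5]
opening: 0.005
finger_force: 0.0
tcp shelf [-0.0482 -0.0139  0.072 ] clk 24.9 F [-0.3  0.8  0.5] op 0.005
shift u [0.003 0.288 0.012] turn u [-0.002  0.    -0.002]
```

```bash
python3 -m pendant '[0,0,0.12,0.01,0,0,0, 0,0,0.24,0.01,0,0,0, 0,0,0.28,0.01,0,0,0, 0,0,0.3,0.01,0,0,0, 0,0,0.31,0.01,0,0,0, 0,0,0.31,0.01,0,0,0]'; python3 d.py 0 -.0135 .07; python3 -m pendant '[0,0,0.01,0,0,0,0, 0,0,0.02,0,0,0,0, 0,0,0.02,0,0,0,0]'; python3 d.py 0 -.0135 .07
```

```text
clock: 25.5
tool_pos: [0.6067, -0.0676, 0.072]
eef_rot: [0.691, 0.723, -0.0, 0.0]
contact_force: [0.1, -0.6, -1.1]
opening: 0.007
finger_force: 0.0
tcp shelf [-0.0011 -0.013   0.072 ] clk 25.5 F [ 0.1 -0.6 -1.1] op 0.007
shift u [-0.003  0.007  0.013] turn u [ 0.     0.    -0.001]
clock: 25.8
tool_pos: [0.6084, -0.0675, 0.0712]
eef_rot: [0.691, 0.722, -0.001, -0.001]
contact_force: [-4.9, 0.2, 4.6]
opening: 0.007
finger_force: 2.5
tcp shelf [ 0.0006 -0.013   0.0712] clk 25.8 F [-4.9  0.2  4.6] op 0.007
shift u [-0.004 -0.004  0.008] turn u [-0.002 -0.    -0.001]
```

```bash
python3 -m pendant '[0,0,-0.1,0,0,0,0, 0,0.15,-0.1,0,0,0,0, 0,0.293,-0.1,0,0,0,0, 0,0.293,-0.05,0,0,0,0, 0,0.293,-0.01,0,0,0,0, 0,0.293,0.003,0,0,0,0, 0,0.293,0.003,0,0,0,0]'; python3 d.py 0 .03 .07; python3 -m pendant '[0,0,-0.1,0,0,0,0, 0,0.15,-0.1,0,0,0,0, 0,0.293,-0.1,0,0,0,0, 0,0.293,-0.05,0,0,0,0, 0,0.293,-0.01,0,0,0,0, 0,0.293,0.003,0,0,0,0, 0,0.293,0.003,0,0,0,0]'; python3 d.py 0 .074 .07;  python3 -m pendant '[0,0,-0.1,0,0,0,0, 0,0.15,-0.1,0,0,0,0, 0,0.293,-0.1,0,0,0,0, 0,0.293,-0.05,0,0,0,0, 0,0.293,-0.01,0,0,0,0, 0,0.293,0.003,0,0,0,0, 0,0.293,0.003,0,0,0,0]'; python3 d.py 0 .118 .07
```

```text
clock: 26.5
tool_pos: [0.6066, -0.0236, 0.0709]
eef_rot: [0.691, 0.722, -0.001, -0.002]
contact_force: [-5.3, 2.0, 3.8]
opening: 0.003
finger_force: 2.8
tcp shelf [0.0008 0.031  0.0709] clk 26.5 F [-5.3  2.   3.8] op 0.003
shift u [-0.007 -0.005  0.006] turn u [-0.003 -0.001 -0.001]
clock: 27.2
tool_pos: [0.6048, 0.0192, 0.0711]
eef_rot: [0.692, 0.722, -0.002, -0.002]
contact_force: [-6.4, 2.8, 6.0]
opening: 0.001
finger_force: 3.6
tcp shelf [0.0009 0.0739 0.0711] clk 27.2 F [-6.4  2.8  6. ] op 0.001
shift u [ 0.001 -0.006  0.007] turn u [-0.004 -0.    -0.002]
clock: 27.9
tool_pos: [0.6029, 0.0626, 0.0711]
eef_rot: [0.692, 0.722, -0.003, -0.002]
contact_force: [-8.5, 2.3, 7.3]
opening: 0.004
finger_force: 4.3
tcp shelf [0.001  0.1173 0.0711] clk 27.9 F [-8.5  2.3  7.3] op 0.004
shift u [ 0.005 -0.007  0.007] turn u [-0.005  0.    -0.002]
```

```bash
python3 -m pendant '[0,0,-0.15,0,0,0,0, 0,0,-0.3,0,0,0,0, 0,0,-0.5,-0.3,0,0,0, 0,0,-0.8,-0.6,0,0,0, 0,0.2,-1,-0.9,0,0,0, 0,0.5,-1,-1,0,0,0, 0,0.8,-1,-1,0,0,0, 0,0.8,-1,-1,0,0,0]';python3 -c "
from d import *
snap('top','t8');snap('scene','s8')
a=cv2.resize(cv2.imread('pics/t8.png')[160:320,240:480],(480,320),interpolation=cv2.INTER_CUBIC)
b=cv2.resize(cv2.imread('pics/s8.png')[230:410,145:405],(390,270),interpolation=cv2.INTER_CUBIC)
o=np.zeros((600,480,3),np.uint8);o[:320]=a;o[325:595,:390]=b;cv2.imwrite('pics/c8.png',o)"
```

```text
clock: 28.7
tool_pos: [0.4521, 0.1825, 0.2231]
eef_rot: [0.689, 0.724, 0.003, 0.0]
contact_force: [0.4, -0.2, 0.1]
opening: 0.003
finger_force: 0.0
```

View pics/c8.png

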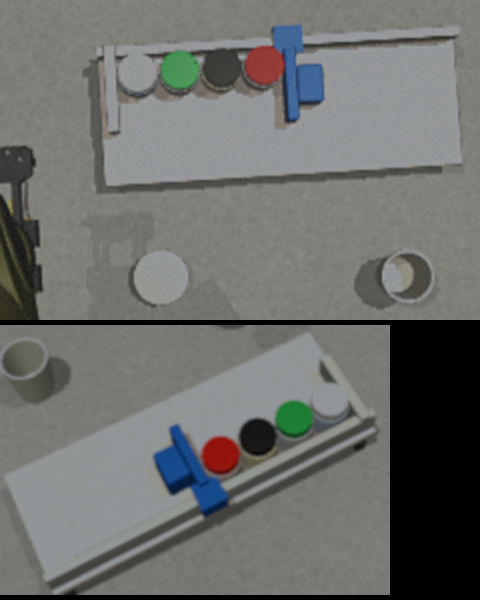

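Both views show the four jars upright in one straight row at the rail, closed from the end stop to the bookend. The tin and beaker haven't moved.

```bash
python3 -c "
from plant import r
print(r.finish_job())"
```

```text
the job is handed in; nothing more can be done
None
```

I handed the job in at about 29 s, with no verdict returned: the four jars stand upright in a closed row at the back rail, the bookend is at about 0.124 m, and I never touched the beaker, tin or bottle.

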